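# Fit the lens and screw down the retaining ring of a spotlight head

## Task

Finish the open spotlight head: drop the lens, dome up, into the cell on top of it so that it lies flat on the orange gasket, then set the knurled retaining ring over it with its pins through the gaps of the thread and screw the ring down clockwise until it is just snug. Go by feel: the gasket is soft and the firm shoulder hidden under it lies deeper in some heads than in others; a ring that only squeezes the gasket lets the lens rattle, but more than about 30 N on the glass cracks it. Let go of the ring when it is tight and leave everything else on the bench as it is.

Things in the scene. Friction and masses are not known exactly. Their poses are not given: they have to be found in the camera images.
- head: open spotlight head bolted to the bench: round aluminium plate (112 mm wide, 8 mm high), on it a dark finned body (73 mm wide, its top 48 mm over the bench), on that a bright round threaded cell (rim 66 mm over the bench). Origin: centre of the plate's underside; z up; three red dots on the dark body's top at 0, 120, 240 deg about z, the first on +x
- cell (a point): centre of the cell's rim, 66 mm over the bench, axes as the head's. The cell is a bore 37.6 mm wide in a 43 mm wide tube. In it, 3.4 mm below the rim, a soft orange gasket that yields under 3 to 5 N; hidden below it a firm shoulder, 3.6 to 7.6 mm below the rim (differs from head to head, cannot be seen), which gives 1 mm for 16 N
- thread_gap (a point): the red dot on the head's +x, 33.7 mm from the axis. The cell's outside has a three-start thread: 3 ramps (54 mm over them, 3.5 mm thick, 33 mm fall a turn) that fall clockwise seen from above. Each starts 15 deg clockwise of a dot, 0.75 mm below the rim, and is 90 deg long, so 30 deg wide gaps lie centred over the dots. A pin on a ramp slides clockwise down into the next gap
- lens: clear lens, 36 mm wide, edge 9.8 mm high with bevelled foot, on top a dome of 27 mm width up to 15.8 mm height; 35 g. Origin: centre of the flat underside, z up towards the dome. It lies on one of the blue mats
- ring: steel retaining ring, 63 mm outside with knurled rim, 21.5 mm high, about 150 g, standing on its open lower end on a blue mat. Bore 56 mm. Its 3 mm thick top flange has a 30 mm window and bears on the lens's flat shoulder. Origin: centre of the lower edge, z up. Screwed tight, it stays so by friction
- ring_pin (a point): inner brass pin on the ring's +x, 25.5 mm from the axis, 4 mm over the lower edge, 14.5 mm below the flange's underside. Three such pins at 0, 120, 240 deg about z, 5 mm thick, tips 22.6 mm from the axis; red dots on the ring's top mark them. They pass down through the thread's gaps and, turned clockwise, run under the ramps
- ring_top (a point): centre of the ring's top face. Pins in the gaps, the ring sinks till it rests on the lens, its top then 5 to 9.5 mm over the rim. Turned clockwise from mid-gap it goes easily (gasket only, 3 to 5 N) for 0.6 to 1.45 rad, the deeper the shoulder the farther; then clamping rises about 8 N per 0.1 rad and torque by about 0.07 N m (less if turned slower than 0.2 rad/s). Snug is 12 to 25 N
- mat_left: blue mat, 84 x 84 x 3 mm, left of the head, fixed to the bench; the lens or the ring lies on it. Origin: centre of its underside
- mat_right: the same at the right of the head
- screwdriver: screwdriver, 216 mm long, lying in front; bystander. Origin: centre of its underside
- white_carton_1: white carton 48 x 66 x 48 mm at the back right of the head; bystander. Origin: centre of its underside
- white_carton_2: the same beside it; bystander
- white_carton_3: white carton 48 x 66 x 40 mm lying on those two; bystander
- bit_holder: red bit holder 22 x 85 x 38 mm at the left behind; bystander
- marker_1: felt marker, 140 mm long, before the compartment case; bystander

How it is judged:
By the outcome, as a careful person would: the job done as asked, in the order asked, and still so for the second after the job is handed in, with the robot touching nothing.
It also fails if it takes over 54 s, if anything falls off the work surface, if the arm or the gripper's body presses on something with over 40 N, if the wrist force passes 120 N, or if a joint passes its speed limit or range.

## Robot

A 6-joint arm with a two-finger parallel gripper is mounted at the origin on a cart in front of the work surface, level with it; the furniture and walls round the work are solid. World frame = base frame: x ahead of the robot, y to its left, z up, the work surface at z = 0. Lengths are in m, angles in rad, forces in N, time in s.
With the tool pointing down it reaches from about 0.35 to 0.85 m from the base axis. Payload 8.1 kg.
Tool frame: the origin (TCP) lies between the finger pads; the fingertips stand 11 mm ahead of it and the grasp point (between the pads) lies 8 mm behind it (robot.tips_ahead is the distance from the TCP to the fingertips, in m); z points along the fingers, y is the line along which they close (so a half turn about z gives the same grasp; the last joint's range is limited). The gripper opens to 93 mm and grips with 3 to 60 N. Pads are 15 mm wide; open, the fingers measure 128 mm over their backs; the gripper's body (75 mm by 188 mm) begins 65 mm behind the grasp point.
Start: joints at [1.227, 0.13, 1.488, -0, 1.523, -0.085], TCP at [0.154, 0.58, 0.203] pointing down, gripper open.
Joint ranges: [-2.96, 2.96], [-0.89, 2.26], [0.02, 2.5], [-1.34, 4.48], [0, 2.73], [-2.66, 2.66]. Speed limits (rad/s): [2.39, 2.39, 2.79, 3.14, 3.14, 3.14].

## Interface

Orientations are given as a rotation vector (axis times angle).
In Python, from plant import robot gives the robot as it stands. The module is installed in compiled form; this text tells all that it offers.
- The arm moves only by the tool move_arm, never from a script. Its argument "deltas" is one flat list of numbers, 7 for each row, row after row: the shift along the tool's x, y, z in m, then the turn, a rotation vector about the tool's x, y, z in rad, then the opening, from 0 (shut) to 1 (fully open). A call has 1 to 12 rows; each row is the pose to reach, as a shift and turn from the pose commanded when the call began, along the tool's axes at that moment; what a row does not reach only later rows make up. A row lasts 1/8 s, in which the tool goes at most 62.5 mm and 10.7 degrees, less where a joint would pass 70% of its speed; a pose out of reach is approached as far as the arm can. A call with a gripper value outside its range is refused whole. The fingers move at their own pace and stop on an object; "squeeze" is the grip in N (left out, the last holds). Time passes only in rows, so rows that repeat a pose let the fingers close. It gives the time, the measured TCP pose, the force, the opening and the grip force at its end, in the units of the state.
- robot.read_state(): the state, without advancing time (a new reading comes with each control period).
- robot.read_camera(name): name is "side" or "top"; returns (picture, depth): 384x512x3 uint8, red, green, blue; 384x512 float32, m along the optical axis (not along the pixel's ray), 0 where there is no reading.
- robot.camera_model(name): a dict with "K" (3x3 intrinsics, pixels), "R" (3x3) and "t" (3): a world point X has camera coordinates R X + t. Camera axes: x right, y down, z forward; pixel columns grow to the right and rows downward; lengths in m; the calibration is good to about 2 mm. A picture is of the moment at which its call begins. camera_model takes no time and is no camera call.
- robot.close_job(): hands the job in; it is judged then, once.
Trained networks look in the newest picture that a camera, given by its name, has taken for a name from the list of things; names that differ only in an ending like _2 or _b are one class to them, and where a whole thing is asked for, a point or a joint stands for the part that bears it (a point fixed in the world has none). Each returns a list of dicts, best first, with "confidence" (0 to 1); they miss things now and then, are a little off and sometimes report something else, mostly with a low value. They report only what shows in the picture. A call takes as long as a camera call.
- robot.recognise(camera, label): "uv" ([column, row] in pixels, amid what is visible of it).
The state is a dict: "t": time; "q": joint angles; "dq": joint speeds; "joint_torque": joint torques, N m; "tool_pos": TCP position; "orientation": TCP orientation; "force": force on the tool from outside, world axes, zero at the start; "wrist_torque": the same for the moment, N m; "opening": finger opening in m; "gripper_force": force on a finger pad.
Only numpy, scipy, OpenCV 4.12 (cv2) and the standard library are available. Lean on these libraries where they do the work, as an engineer would, in place of code of your own. Each camera call takes 0.05 s, during which the arm holds its last target. There are 200 camera calls.

## Working session

There is one attempt and no reset: what is moved stays moved. The work goes in short steps, Python scripts to look and compute and a tool call to move; the robot and the scene stay as the last step left them, time stands still between calls to the robot, and variables do not carry over. Pictures are saved under pics/ and viewed, at most 10 in all, crops included, and the job is handed in when it is done.

Besides the shell and the picture viewer there is one more tool, called after ">>>" by a JSON object that holds its "name" and its "arguments", one argument or row to a line. move_arm: Moves the arm, as the interface text tells. Its arguments: {"type":"object","properties":{"deltas":{"type":"array","items":{"type":"number"}},"squeeze":{"type":"number"}},"required":["deltas"]}

```bash
mkdir -p pics
cat > h.py <<'E'
import numpy as np, cv2
from scipy.spatial.transform import Rotation as Ro
from plant import robot
def cam(n):
    p,d=robot.read_camera(n); m=robot.camera_model(n); return p,d,np.array(m["K"]),np.array(m["R"]),np.array(m["t"])
def cloud(d,K,R,t):
    v,u=np.mgrid[:d.shape[0],:d.shape[1]]
    c=np.stack([(u-K[0,2])/K[0,0]*d,(v-K[1,2])/K[1,1]*d,d],-1)
    return (c-t)@R      # R^T (c-t)
def ray(u,v,z,K,R,t):   # intersect pixel with plane z
    o=-R.T@t; w=R.T@np.array([(u-K[0,2])/K[0,0],(v-K[1,2])/K[1,1],1]); return o+w*(z-o[2])/w[2]
def proj(X,K,R,t):
    c=R@np.array(X)+t; return (K@c)[:2]/c[2]
def save(n,p): cv2.imwrite('pics/'+n,p[...,::-1])
E
python3 - <<'E'
from h import *
for n in("top","side"):
    p,d,K,R,t=cam(n); save(n+'1.png',p); print(n,K[0,0],(-R.T@t).round(3),R[2].round(2))
    np.savez('/tmp/'+n,p=p,d=d,K=K,R=R,t=t)
    for l in("head","cell","thread_gap","lens","ring","ring_pin","ring_top","mat_left","mat_right"):
        try:
            P=cloud(d,K,R,t)
            print(l,[(np.round(r["uv"]),round(r["confidence"],2),P[int(r["uv"][1]),int(r["uv"][0])].round(3)) for r in robot.recognise(n,l)[:4]])
        except Exception as e: print(l,e)
print(robot.read_state())
E
```

```text
top 443.47093069469923 [ 0.342 -0.041  1.187] [ 0.21  0.03 -0.98]
head [(array([304., 232.]), 0.97, array([ 0.499, -0.139,  0.053])), (array([200., 196.]), 0.41, array([0.567, 0.149, 0.018]))]
cell [(array([305., 235.]), 0.56, array([ 0.494, -0.14 ,  0.052]))]
thread_gap [(array([303., 233.]), 0.73, array([ 0.495, -0.134,  0.057]))]
lens []
ring [(array([351., 234.]), 0.94, array([ 0.513, -0.264,  0.026]))]
ring_pin [(array([353., 237.]), 0.65, array([ 0.505, -0.267,  0.029]))]
ring_top [(array([355., 239.]), 0.65, array([ 0.507, -0.279,  0.008]))]
mat_left [(array([237., 228.]), 0.58, array([0.493, 0.039, 0.001]))]
mat_right [(array([346., 238.]), 0.92, array([ 0.505, -0.254,  0.017]))]
side 355.412988261534 [0.236 0.762 0.413] [ 0.37 -0.86 -0.35]
head [(array([299., 208.]), 0.72, array([ 0.491, -0.114,  0.034]))]
cell [(array([296., 208.]), 0.56, array([ 0.498, -0.11 ,  0.037])), (array([310., 192.]), 0.22, array([ 0.51 , -0.31 ,  0.016]))]
thread_gap [(array([297., 211.]), 0.76, array([ 0.493, -0.114,  0.027])), (array([347., 213.]), 0.39, array([ 0.364, -0.165,  0.022]))]
lens [(
[... 450 characters left out ...]
0.476, -0.272,  0.004]))]
{'t': 1.0, 'q': array([ 1.22664729e+00,  1.30412061e-01,  1.48820236e+00, -6.94575003e-06,
        1.52300851e+00, -8.54065330e-02]), 'dq': array([ 0.00084834, -0.00128627, -0.00101086,  0.0006796 ,  0.00139475,
        0.00043707]), 'joint_torque': array([-1.76192429e-03, -5.59745979e+01, -4.92087615e+01,  7.71325291e-02,
        2.17291218e-02,  9.31504951e-05]), 'tool_pos': array([0.15350327, 0.58002972, 0.20272671]), 'orientation': array([ 4.05298421e-01,  3.11533875e+00, -4.87864032e-05]), 'force': array([-0.40724724,  0.36301267,  0.60768354]), 'wrist_torque': array([ 0.02074583,  0.0349392 , -0.01427481]), 'gripper_force': 0.0, 'opening': 0.09251559445943497}
```

Run:
```python
from h import *
z=np.load('/tmp/top.npz'); p=z['p']
c=cv2.resize(p[180:290,200:400],None,fx=4,fy=4,interpolation=cv2.INTER_CUBIC); save('c1.png',c)
```

```text
(no output)
```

View pics/c1.png

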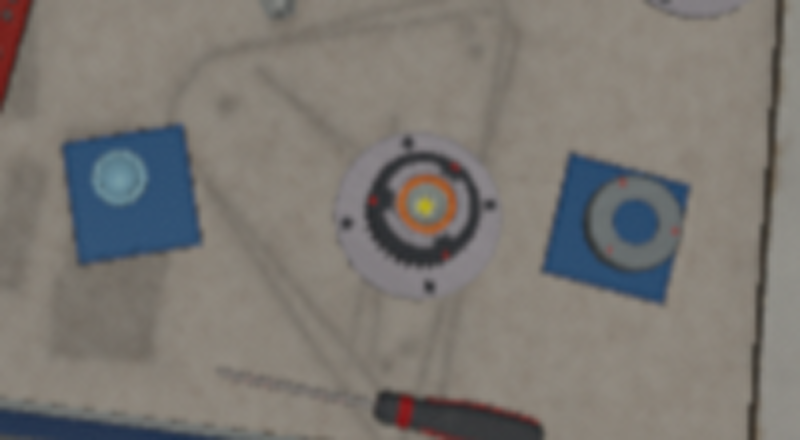

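View pics/side1.png

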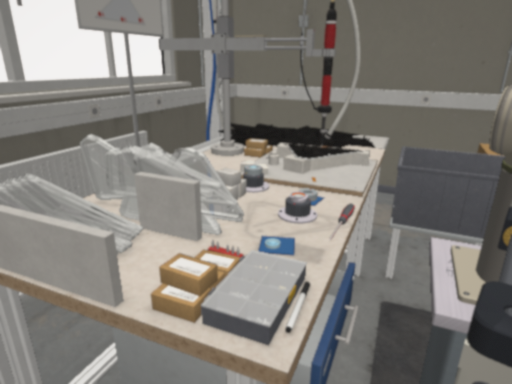

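```bash
cat >> h.py <<'E'
def rays(uv,z,K,R,t): return np.array([ray(u,v,z,K,R,t)[:2] for u,v in uv])
def circfit(P):
    A=np.c_[2*P,np.ones(len(P))]; s=np.linalg.lstsq(A,(P**2).sum(1),rcond=None)[0]
    return s[:2],np.sqrt(s[2]+s[:2]@s[:2])
def blobs(mask,amin=3):
    n,l,s,c=cv2.connectedComponentsWithStats(mask.astype(np.uint8)); return [(s[i,4],c[i],l==i) for i in range(1,n) if s[i,4]>=amin]
def edge(mask,z,M):  # outline of filled mask -> circle on plane z
    c=max(cv2.findContours(mask.astype(np.uint8),cv2.RETR_EXTERNAL,cv2.CHAIN_APPROX_NONE)[0],key=len)
    h=cv2.convexHull(c); m=np.zeros(mask.shape,np.uint8); cv2.fillPoly(m,[h],1)
    v,u=np.nonzero(m); ctr=rays([(u.mean(),v.mean())],z,*M)[0]; return ctr, m.sum()
E
python3 - <<'E'
from h import *
z=np.load('/tmp/top.npz'); p=z['p'];d=z['d'];M=[z[k] for k in 'KRt']
P=cloud(d,*M); f=p.astype(int); r,g,b=f[...,0],f[...,1],f[...,2]
win=np.zeros(r.shape,bool); win[180:290,205:395]=1
hsv=cv2.cvtColor(p,cv2.COLOR_RGB2HSV).astype(int)
blue=win&(b>r+40)&(g<b-25)
for a,c,m in blobs(blue,60): print('blue',a,c.round(1),rays([c],.003,*M).round(4))
or_=win&(r>g+40)&(g>b+15)
for a,c,m in blobs(or_,5): print('orange',a,c.round(2),rays([c],.0626,*M).round(4))
red=win&(r>g+35)&(abs(g-b)<22)
for a,c,m in blobs(red,1): print('red',a,c.round(2),p[int(c[1]+.5),int(c[0]+.5)],'z48',rays([c],.048,*M).round(4),'z24',rays([c],.0245,*M).round(4))
print(hsv[224,222:238].tolist()); print(p[235,340:374].tolist()); print(d[200:260:6,290:330:5].round(3).tolist() and P[225:240:3,296:318:2,2].round(3))
print('ringz',P[226:246:3,344:376:3,2].round(3)); print('lensz',P[218:232:2,222:240:2,2].round(3))
E
```

```text
blue 705 [232.9 228.9] [[0.4897 0.047 ]]
blue 356 [347.6 238.8] [[ 0.5028 -0.2608]]
blue 81 [358.4 235. ] [[ 0.5165 -0.2885]]
orange 77 [306.17 230.44] [[ 0.5024 -0.1431]]
red 14 [205.5  182.71] [89 40 36] z48 [[0.5962 0.1327]] z24 [[0.6014 0.1363]]
red 4 [313.5 221.5] [84 48 50] z48 [[ 0.53   -0.1608]] z24 [[ 0.5339 -0.1633]]
red 1 [303. 224.] [136  96  79] z48 [[ 0.52   -0.1345]] z24 [[ 0.5237 -0.1365]]
red 1 [309. 224.] [135  92  71] z48 [[ 0.522  -0.1499]] z24 [[ 0.5258 -0.1522]]
red 2 [311.5 225.5] [131  95  81] z48 [[ 0.519  -0.1568]] z24 [[ 0.5226 -0.1592]]
red 1 [355. 225.] [119  81  80] z48 [[ 0.5348 -0.2683]] z24 [[ 0.5388 -0.273 ]]
red 3 [292.67 229.67] [107  40  41] z48 [[ 0.5019 -0.1097]] z24 [[ 0.5052 -0.1111]]
red 1 [299. 229.] [136  99  81] z48 [[ 0.5058 -0.1257]] z24 [[ 0.5091 -0.1274]]
red 1 [313. 228.] [135  92  74] z48 [[ 0.513  -0.1613]] z24 [[ 0.5165 -0.1638]]
red 1 [300. 234.] [143 101  80] z48 [[ 0.4932 -0.1297]] z24 [[ 0.4963 -0.1315]]
red 3 [311. 236.] [149 107  86] z48 [[ 0.4917 -0.1583]] z24 [[ 0.4948 -0.1607]]
red 1 [303. 237.] [145 105  90] z48 [[ 0.4865
[... 2312 characters left out ...]
  0.026  0.024  0.01   0.002  0.007  0.027  0.023  0.002
   0.006]
 [ 0.006  0.018  0.026  0.027  0.026  0.026  0.024  0.026  0.027  0.002
   0.001]
 [ 0.006  0.003  0.02   0.025  0.026  0.025  0.026  0.026  0.005  0.004
  -0.001]]
lensz [[ 0.003  0.005  0.007  0.015  0.015  0.012  0.002  0.003  0.009]
 [ 0.003  0.005  0.012  0.02   0.018  0.017  0.015  0.005  0.004]
 [ 0.006  0.011  0.017  0.019  0.017  0.019  0.017  0.006  0.008]
 [ 0.005  0.013  0.019  0.022  0.024  0.02   0.021  0.014  0.005]
 [ 0.005  0.016  0.016  0.022  0.02   0.019  0.018  0.011  0.004]
 [ 0.003  0.012  0.017  0.019  0.018  0.016  0.013  0.001  0.006]
 [ 0.004  0.007  0.009  0.017  0.013  0.012 -0.     0.002  0.005]]
```

```bash
cat >> h.py <<'E'
def lensuv(p,c=(230,224),rad=14):
    f=p.astype(int); S=cv2.cvtColor(p,cv2.COLOR_RGB2HSV).astype(int)
    m=(S[...,1]<108)&(S[...,2]>115)&(abs(S[...,0]-99)<8)
    v,u=np.mgrid[:384,:512]; m&=np.hypot(u-c[0],v-c[1])<rad
    a,q,mm=max(blobs(m),key=lambda x:x[0]); return q,a
E
python3 - <<'E'
from h import *
z=np.load('/tmp/top.npz'); p=z['p'];M=[z[k] for k in 'KRt']
q,a=lensuv(p); print('lens',q,a,rays([q],.012,*M).round(4),'exp area',np.pi*18**2/(1.2/443*1e3)**2)
c=rays([(358.4,235.0)],.023,*M)[0]; print('ring c',c)
f=p.astype(float); red=f[...,0]-f[...,1:].mean(-1)
v,u=np.mgrid[:384,:512]; P=np.array([[ray(a,b,.0245,*M)[:2] for a in range(340,378)] for b in range(220,252)])
rr=red[220:252,340:378]; D=P-c; rad=np.hypot(D[...,0],D[...,1]); an=np.degrees(np.arctan2(D[...,1],D[...,0]))
sel=(rad<.031)&(rad>.018); o=np.argsort(-(rr*sel).ravel())[:12]
for i in o: print(round(rr.ravel()[i],1),an.ravel()[i].round(1),rad.ravel()[i].round(4),P.reshape(-1,2)[i].round(4))
w=np.clip(rr-3,0,None)*sel; s=(w*np.exp(3j*np.radians(an))).sum(); print('yaw mod120',np.degrees(np.angle(s))/3,abs(s)/w.sum())
# ring outer: depth
d=z['d'];C=cloud(d,*M)[220:252,340:378]; m=(C[...,2]>.014); pts=P[m]; print('depth centroid',pts.mean(0),m.sum())
E
```

```text
lens [229.41875 223.88125] 160 [[0.5007 0.0575]] exp area 138.72024375172722
ring c [ 0.51370434 -0.2843497 ]
38.5 24.4 0.0275 [ 0.5388 -0.273 ]
35.0 -95.1 0.0252 [ 0.5115 -0.3095]
30.0 143.3 0.0259 [ 0.493  -0.2689]
27.0 -100.9 0.0258 [ 0.5089 -0.3097]
26.5 26.5 0.025 [ 0.5361 -0.2732]
24.5 -93.9 0.0278 [ 0.5118 -0.3121]
23.5 19.0 0.0269 [ 0.5391 -0.2756]
19.0 -99.2 0.0283 [ 0.5092 -0.3123]
16.5 20.6 0.0243 [ 0.5364 -0.2758]
15.0 146.9 0.0279 [ 0.4904 -0.2691]
14.0 139.1 0.024 [ 0.4956 -0.2687]
13.0 22.7 0.03 [ 0.5414 -0.2728]
yaw mod120 23.581789374063405 0.9840250662432478
depth centroid [ 0.51161664 -0.28289354] 374
```

```bash
cat >> h.py <<'E'
def st():
    s=robot.read_state(); R=Ro.from_rotvec(s['orientation']).as_matrix()
    th=np.degrees(np.arctan2(R[1,1],R[0,1])); 
    print('t',round(s['t'],2),'pos',s['tool_pos'].round(4),'th',th.round(2),'F',s['force'].round(1),'T',s['wrist_torque'].round(3),'op',round(s['opening'],4),'gf',round(s['gripper_force'],1),'q6',s['q'][5].round(2)); return s,R,th
def plan(*tg): # (x,y,z,theta_deg)
    s,R,th=st()
    for x,y,z,a in tg:
        d=R.T@(np.array([x,y,z])-s['tool_pos']); print('->',d.round(4),'rz',round(-np.radians((a-th)),4))
E
python3 - <<'E'
from h import *
z=np.load('/tmp/top.npz');M=[z[k] for k in 'KRt'];P=cloud(z['d'],*M)
for s in np.linspace(0,1,9):
    a=np.array([.154,.58])*(1-s)+np.array([.5,.0575])*s; m=np.hypot(P[...,0]-a[0],P[...,1]-a[1])<.1; print(a.round(2),np.sort(P[m][:,2])[-5:-1].round(3) if m.any() else None)
plan((.5007,.0575,.07,90),(.5007,.0575,.0185,90),(.5007,.0575,.0185,0))
E
```

```text
[0.15 0.58] [-0.467 -0.467 -0.467 -0.465]
[0.2  0.51] [-0.467 -0.467 -0.466 -0.465]
[0.24 0.45] [-0.466 -0.464 -0.464 -0.464]
[0.28 0.38] [0.006 0.006 0.007 0.008]
[0.33 0.32] [0.045 0.045 0.045 0.045]
[0.37 0.25] [0.046 0.046 0.046 0.047]
[0.41 0.19] [0.047 0.047 0.047 0.047]
[0.46 0.12] [0.046 0.047 0.047 0.047]
[0.5  0.06] [0.04  0.041 0.041 0.041]
t 1.0 pos [0.1535 0.58   0.2027] th 75.18 F [-0.4  0.4  0.6] T [ 0.021  0.035 -0.014] op 0.0925 gf 0.0 q6 -0.09
-> [-0.4693 -0.4163  0.1327] rz -0.2587
-> [-0.4693 -0.4163  0.1842] rz -0.2587
-> [-0.4693 -0.4163  0.1842] rz 1.3121
```

>>> {"name": "move_arm", "arguments": {
  "deltas": [-0.469, -0.416, 0.1, 0, 0, -0.259, 0.62, -0.469, -0.416, 0.1, 0, 0, -0.259, 0.62, -0.469, -0.416, 0.1, 0, 0, -0.259, 0.62, -0.469, -0.416, 0.1, 0, 0, -0.259, 0.62, -0.469, -0.416, 0.1, 0, 0, -0.259, 0.62, -0.469, -0.416, 0.1, 0, 0, -0.259, 0.62, -0.469, -0.416, 0.12, 0, 0, -0.259, 0.62, -0.469, -0.416, 0.13, 0, 0, -0.259, 0.62, -0.469, -0.416, 0.135, 0, 0, -0.259, 0.62, -0.469, -0.416, 0.14, 0, 0, -0.259, 0.62, -0.469, -0.416, 0.14, 0, 0, -0.259, 0.62],
  "squeeze": 6
}}

```text
t: 2.38
tool_pos: [0.5008, 0.055, 0.0614]
orientation: [-0.005, -3.14, 0.001]
force: [-0.3, 0.0, 0.7]
opening: 0.0578
gripper_force: 0.0
```

```bash
python3 -c "
from h import *
plan((.5007,.0575,.0185,90),(.5007,.0575,.0185,0))"
```

```text
t 2.38 pos [0.5008 0.055  0.0614] th 89.82 F [-0.3  0.   0.7] T [0.003 0.019 0.039] op 0.0578 gf 0.0 q6 -1.56
-> [0.     0.0025 0.0429] rz -0.0031
-> [0.     0.0025 0.0429] rz 1.5677
```

>>> {"name": "move_arm", "arguments": {
  "deltas": [0, 0, 0.03, 0, 0, 0, 0.62, 0, 0, 0.044, 0, 0, 0, 0.62, 0, 0, 0.044, 0, 0, 0, 0.62, 0, 0, 0.044, 0, 0, 0, 0.3, 0, 0, 0.044, 0, 0, 0, 0.3, 0, 0, 0.044, 0, 0, 0, 0.3, 0, 0, 0.044, 0, 0, 0, 0.3],
  "squeeze": 5
}}

```text
t: 3.25
tool_pos: [0.5007, 0.0579, 0.0191]
orientation: [-0.0, 3.141, -0.0]
force: [0.2, -0.4, -0.1]
opening: 0.0284
gripper_force: 0.0
```

```bash
python3 -c "
from h import *
p,d,*M=cam('side'); q,e,*N=cam('top')
u,v=proj((.5,.058,.01),*M).astype(int); a=cv2.resize(p[v-40:v+40,u-40:u+40],(400,400),interpolation=cv2.INTER_CUBIC)
u,v=proj((.5,.058,.01),*N).astype(int); b=cv2.resize(q[v-40:v+40,u-40:u+40],(400,400),interpolation=cv2.INTER_CUBIC)
print(u,v); save('c2.png',np.hstack([a,b]))"
```

```text
229 224
```

View pics/c2.png

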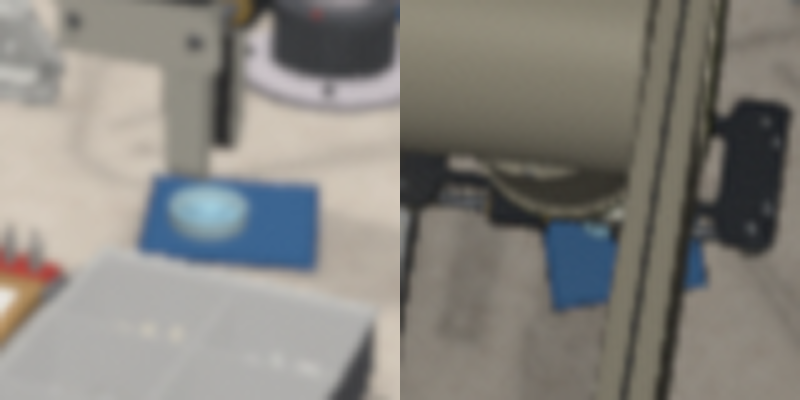

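```bash
python3 -c "
from h import *
p,d,*M=cam('side'); st()
u,v=proj((.5,.058,.01),*M).astype(int);P=cloud(d,*M)
print(u,v)
for dv in range(-40,8,4): print(dv,[tuple(P[v+dv,u+du].round(3)) for du in (-12,-4,0,3,7)])
"
```

```text
t 3.4 pos [0.5005 0.0578 0.0188] th 90.01 F [ 0.   0.2 -0.5] T [ 0.021  0.018 -0.083] op 0.0281 gf 0.0 q6 -1.56
271 241
-40 [(np.float64(0.496), np.float64(0.15), np.float64(0.149)), (np.float64(0.477), np.float64(0.152), np.float64(0.153)), (np.float64(0.468), np.float64(0.154), np.float64(0.155)), (np.float64(0.466), np.float64(0.143), np.float64(0.151)), (np.float64(0.471), np.float64(0.105), np.float64(0.136))]
-36 [(np.float64(0.496), np.float64(0.148), np.float64(0.139)), (np.float64(0.478), np.float64(0.151), np.float64(0.143)), (np.float64(0.47), np.float64(0.15), np.float64(0.144)), (np.float64(0.466), np.float64(0.142), np.float64(0.142)), (np.float64(0.471), np.float64(0.104), np.float64(0.127))]
-32 [(np.float64(0.497), np.float64(0.145), np.float64(0.129)), (np.float64(0.48), np.float64(0.144), np.float64(0.132)), (np.float64(0.47), np.float64(0.147), np.float64(0.135)), (np.float64(0.466), np.float64(0.143), np.float64(0.134)), (np.float64(0.492), np.float64(0.046), np.float64(0.092))]
-28 [(np.float64(0.498), np.float64(0.144), np.float64(0.12)), (np.float64(0.48), np.
[... 1898 characters left out ...]
(0.509), np.float64(0.02), np.float64(0.003)), (np.float64(0.5), np.float64(0.017), np.float64(0.004))]
0 [(np.float64(0.538), np.float64(0.047), np.float64(-0.001)), (np.float64(0.509), np.float64(0.068), np.float64(0.015)), (np.float64(0.499), np.float64(0.067), np.float64(0.017)), (np.float64(0.492), np.float64(0.065), np.float64(0.018)), (np.float64(0.487), np.float64(0.051), np.float64(0.012))]
4 [(np.float64(0.526), np.float64(0.074), np.float64(0.004)), (np.float64(0.504), np.float64(0.078), np.float64(0.011)), (np.float64(0.494), np.float64(0.078), np.float64(0.013)), (np.float64(0.489), np.float64(0.073), np.float64(0.012)), (np.float64(0.482), np.float64(0.064), np.float64(0.009))]
```

```bash
python3 -c "
from h import *
print(robot.tips_ahead)
p,d,*M=cam('side'); P=cloud(d,*M)
f=p.astype(int)
for u in (262,264,266,268,270,272,274,276):
  col=P[200:242,u]; i=[k for k in range(42) if col[k,2]>.025]; k=max(i); print(u,200+k,col[k].round(3),col[min(k+1,41)].round(3))
"
```

```text
0.011
262 213 [0.491 0.145 0.121] [ 0.592 -0.1    0.002]
264 234 [0.509 0.087 0.043] [ 0.538  0.014 -0.   ]
266 235 [0.506 0.082 0.038] [0.529 0.024 0.004]
268 236 [0.502 0.079 0.035] [0.523 0.026 0.003]
270 236 [0.497 0.08  0.037] [0.519 0.022 0.002]
272 236 [0.492 0.079 0.038] [0.514 0.022 0.003]
274 230 [0.501 0.044 0.035] [ 0.523 -0.017  0.   ]
276 230 [0.495 0.045 0.037] [ 0.518 -0.019  0.   ]
```

>>> {"name": "move_arm", "arguments": {
  "deltas": [0, 0, 0, 0, 0, 0, 0.62, 0, 0, 0.005, 0, 0, 0, 0.62, 0, 0, 0.012, 0, 0, 0, 0.62, 0, 0, 0.016, 0, 0, 0, 0.62, 0, 0, 0.019, 0, 0, 0, 0.62]
}}

```text
t: 4.08
tool_pos: [0.5001, 0.0579, -0.0008]
orientation: [0.0, -3.141, -0.0]
force: [-0.9, 0.6, -0.4]
opening: 0.0574
gripper_force: 0.0
```

```bash
python3 -c "
from h import *
st()
p,d,*M=cam('side'); P=cloud(d,*M)
for u in (264,266,268,270,272,):
  print(u,[tuple(x) for x in P[232:250:2,u].round(3).tolist()])
u,v=270,238
save('c3.png',cv2.resize(p[v-40:v+40,u-40:u+40],(400,400),interpolation=cv2.INTER_CUBIC))
"
```

```text
t 4.08 pos [ 0.5001  0.0579 -0.0008] th 90.01 F [-0.9  0.6 -0.4] T [-0.027 -0.021 -0.003] op 0.0574 gf 0.0 q6 -1.56
264 [(0.502, 0.105, 0.057), (0.502, 0.104, 0.052), (0.501, 0.105, 0.048), (0.501, 0.105, 0.043), (0.502, 0.103, 0.037), (0.503, 0.101, 0.03), (0.502, 0.102, 0.026), (0.505, 0.096, 0.017), (0.51, 0.082, 0.004)]
266 [(0.498, 0.103, 0.058), (0.498, 0.102, 0.052), (0.497, 0.105, 0.049), (0.497, 0.104, 0.043), (0.497, 0.103, 0.038), (0.498, 0.102, 0.032), (0.496, 0.105, 0.028), (0.5, 0.095, 0.018), (0.506, 0.079, 0.003)]
268 [(0.493, 0.103, 0.058), (0.492, 0.104, 0.054), (0.492, 0.104, 0.049), (0.492, 0.104, 0.044), (0.492, 0.104, 0.039), (0.492, 0.103, 0.034), (0.492, 0.105, 0.03), (0.494, 0.098, 0.021), (0.503, 0.076, 0.002)]
270 [(0.492, 0.094, 0.054), (0.492, 0.093, 0.049), (0.492, 0.093, 0.044), (0.492, 0.092, 0.039), (0.492, 0.093, 0.034), (0.492, 0.092, 0.028), (0.492, 0.092, 0.024), (0.492, 0.09, 0.017), (0.498, 0.075, 0.003)]
272 [(0.526, -0.01, -0.0), (0.521, 0.004, 0.002), (0.515, 0.017, 0.003), (0.501, 0.054, 0.018), (0.497, 0.067, 0.02), (0.496, 0.068, 0.016), (0.494, 0.072, 0.013), (0.492, 0.078, 0.011), (0.492, 0.078, 0.006)]
```

View pics/c3.png

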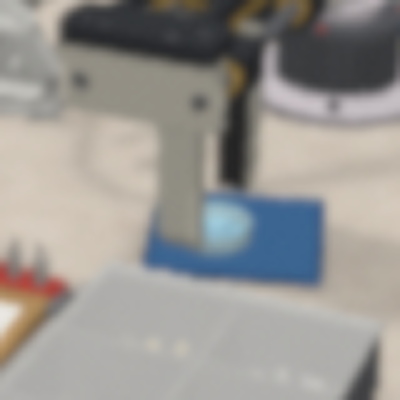

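>>> {"name": "move_arm", "arguments": {
  "deltas": [0, 0, 0.005, 0, 0, 0, 0.62, 0, 0, 0.009, 0, 0, 0, 0.62, 0, 0, 0.009, 0, 0, 0, 0.3, 0, 0, 0.009, 0, 0, 0, 0.3, 0, 0, 0.009, 0, 0, 0, 0.3, 0, 0, 0.009, 0, 0, 0, 0.3]
}}

```text
t: 4.88
tool_pos: [0.5006, 0.0579, -0.0091]
orientation: [-0.0, 3.141, 0.0]
force: [0.6, 0.3, 0.4]
opening: 0.0353
gripper_force: 5.0
```

>>> {"name": "move_arm", "arguments": {
  "deltas": [0, 0, 0, 0, 0, 0, 0.55, 0, 0, 0, 0, 0, 0.18, 0.55, 0, 0, 0, 0, 0, 0.36, 0.55, 0, 0, 0, 0, 0, 0.54, 0.55, 0, 0, 0, 0, 0, 0.72, 0.55, 0, 0, 0, 0, 0, 0.9, 0.55, 0, 0, 0, 0, 0, 1.08, 0.55, 0, 0, 0, 0, 0, 1.26, 0.55, 0, 0, 0, 0, 0, 1.44, 0.55, 0, 0, 0, 0, 0, 1.57, 0.55, 0, 0, 0, 0, 0, 1.57, 0.45, 0, 0, 0, 0, 0, 1.57, 0.3]
}}

```text
t: 6.38
tool_pos: [0.5004, 0.0578, -0.0093]
orientation: [2.217, 2.226, -0.0]
force: [-0.4, 0.4, 0.1]
opening: 0.036
gripper_force: 0.2
```

>>> {"name": "move_arm", "arguments": {
  "deltas": [0, 0, 0, 0, 0, 0, 0.3, 0, 0, 0, 0, 0, 0, 0.3]
}}

```text
t: 6.62
tool_pos: [0.5004, 0.0579, -0.0093]
orientation: [-2.219, -2.224, 0.0]
force: [-0.8, -1.1, -0.1]
opening: 0.0352
gripper_force: 5.0
```

>>> {"name": "move_arm", "arguments": {
  "deltas": [0, 0, 0, 0, 0, 0, 0.55, 0, 0, 0.002, 0, 0, 0, 0.55, 0, 0, 0.004, 0, 0, 0, 0.55, 0, 0, 0.005, 0, 0, 0, 0.55]
}}

```text
t: 7.12
tool_pos: [0.5007, 0.0579, -0.0127]
orientation: [-2.22, -2.223, 0.0]
force: [-12.7, -0.5, 27.9]
opening: 0.0504
gripper_force: 13.6
```

>>> {"name": "move_arm", "arguments": {
  "deltas": [0, 0, -0.03, 0, 0, 0, 0.55, 0.04, 0, -0.06, 0, 0, 0, 0.55, 0.1, 0, -0.06, 0, 0, 0, 0.55, 0.16, 0, -0.06, 0, 0, 0, 0.55, 0.16, 0, -0.06, 0, 0, 0, 0.55]
}}

```text
t: 7.75
tool_pos: [0.4998, 0.2217, 0.0459]
orientation: [-2.215, -2.228, -0.002]
force: [-0.7, -0.2, -0.0]
opening: 0.0512
gripper_force: 0.0
```

```bash
python3 -c "
from h import *
st()
qs=[];al=[]
for i in range(3):
  p,d,*M=cam('top'); q,a=lensuv(p); qs.append(q); al.append(a)
print(qs,al,rays(qs,.012,*M).round(4))
save('top2.png',p)
f=p.astype(int); r,g,b=f[...,0],f[...,1],f[...,2]; win=np.zeros(r.shape,bool); win[180:290,285:335]=1
for a,c,m in blobs(win&(r>g+40)&(g>b+15),15): print('orange',a,c.round(2),rays([c],.0626,*M).round(4))
"
```

```text
t 7.75 pos [0.4998 0.2217 0.0459] th 0.33 F [-0.7 -0.2 -0. ] T [-0.06   0.072 -0.067] op 0.0512 gf 0.0 q6 0.32
[array([229.59748428, 223.16981132]), array([229.5625 , 223.14375]), array([229.5625 , 223.14375])] [np.int32(159), np.int32(160), np.int32(160)] [[0.5026 0.0573]
 [0.5027 0.0574]
 [0.5027 0.0574]]
orange 78 [306.24 230.5 ] [[ 0.5022 -0.1433]]
```

>>> {"name": "move_arm", "arguments": {
  "deltas": [-0.06, 0, 0, 0, 0, 0, 0.55, -0.12, 0, 0, 0, 0, 0, 0.55, -0.16, 0, 0.01, 0, 0, 0, 0.55, -0.16, 0, 0.035, 0, 0, 0, 0.55, -0.16, 0, 0.0535, 0, 0, 0, 0.55, -0.16, 0, 0.0535, 0, 0, 0, 0.5, -0.16, 0, 0.0535, 0, 0, 0, 0.3, -0.16, 0, 0.0535, 0, 0, 0, 0.3, -0.16, 0, 0.0535, 0, 0, 0, 0.3, -0.16, 0, 0.0535, 0, 0, 0, 0.3],
  "squeeze": 6
}}

```text
t: 9.15
tool_pos: [0.5012, 0.0582, -0.007]
orientation: [2.219, 2.222, 0.002]
force: [-0.7, 1.2, 3.8]
opening: 0.0354
gripper_force: 6.0
```

```bash
python3 -c "
from h import *
plan((.5004,.0579,.075,0),(.4993,-.1429,.075,0),(.4993,-.1429,.06,0))"
```

```text
t 9.15 pos [ 0.5012  0.0582 -0.007 ] th 0.08 F [-0.7  1.2  3.8] T [ 0.192  0.108 -0.018] op 0.0354 gf 6.0 q6 0.01
-> [-0.0003 -0.0007 -0.082 ] rz 0.0014
-> [-0.201  -0.0021 -0.082 ] rz 0.0014
-> [-0.2011 -0.0021 -0.067 ] rz 0.0014
```

>>> {"name": "move_arm", "arguments": {
  "deltas": [0, 0, -0.04, 0, 0, 0, 0.3, 0, 0, -0.083, 0, 0, 0, 0.3, -0.06, -0.001, -0.083, 0, 0, 0, 0.3, -0.12, -0.001, -0.083, 0, 0, 0, 0.3, -0.17, -0.001, -0.083, 0, 0, 0, 0.3, -0.195, -0.001, -0.083, 0, 0, 0, 0.3, -0.201, -0.001, -0.083, 0, 0, 0, 0.3, -0.201, -0.001, -0.078, 0, 0, 0, 0.3, -0.201, -0.001, -0.073, 0, 0, 0, 0.3]
}}

```text
t: 10.28
tool_pos: [0.4996, -0.1419, 0.0646]
orientation: [-2.218, -2.223, -0.0]
force: [0.2, -0.2, -0.9]
opening: 0.0357
gripper_force: 6.0
```

```bash
python3 -c "
from h import *
plan((.4993,-.1429,.06,0))
p,d,*M=cam('side'); u,v=proj((.5,-.143,.07),*M).astype(int); a=cv2.resize(p[v-30:v+30,u-40:u+40],(640,480),interpolation=cv2.INTER_CUBIC); save('c4.png',a)"
```

```text
t 10.28 pos [ 0.4996 -0.1419  0.0646] th 0.13 F [ 0.2 -0.2 -0.9] T [-0.05   0.005  0.045] op 0.0357 gf 6.0 q6 -0.38
-> [-0.001  -0.0003  0.0046] rz 0.0022
```

View pics/c4.png

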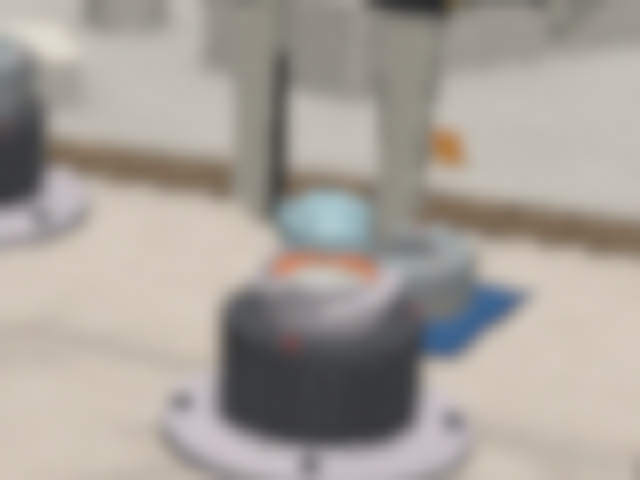

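>>> {"name": "move_arm", "arguments": {
  "deltas": [0, 0, 0.004, 0, 0, 0, 0.3, 0, 0, 0.008, 0, 0, 0, 0.3, 0, 0, 0.0095, 0, 0, 0, 0.3, 0, 0, 0.0105, 0, 0, 0, 0.3, 0, 0, 0.011, 0, 0, 0, 0.3]
}}

```text
t: 10.95
tool_pos: [0.4997, -0.1432, 0.0543]
orientation: [2.22, 2.222, 0.0]
force: [0.4, -0.3, 0.4]
opening: 0.0355
gripper_force: 6.0
```

```bash
python3 -c "
from h import *
st()"
```

```text
t 10.95 pos [ 0.4997 -0.1432  0.0543] th 0.05 F [ 0.4 -0.3  0.4] T [-0.032  0.099 -0.01 ] op 0.0355 gf 6.0 q6 -0.38
```

>>> {"name": "move_arm", "arguments": {
  "deltas": [0, 0, 0.001, 0, 0, 0, 0.3, 0, 0, 0.002, 0, 0, 0, 0.3, 0, 0, 0.002, 0, 0, 0, 0.3]
}}

```text
t: 11.32
tool_pos: [0.4998, -0.1433, 0.0525]
orientation: [2.22, 2.222, 0.0]
force: [-1.7, 1.0, 3.5]
opening: 0.0354
gripper_force: 6.0
```

```bash
python3 -c "
from h import *
st()"
```

```text
t 11.32 pos [ 0.4998 -0.1433  0.0525] th 0.05 F [-1.7  1.   3.5] T [0.025 0.307 0.01 ] op 0.0354 gf 6.0 q6 -0.38
```

>>> {"name": "move_arm", "arguments": {
  "deltas": [0.0005, -0.001, 0, 0, 0, 0, 0.3, 0.0005, -0.001, 0.0005, 0, 0, 0, 0.3, 0.0005, -0.001, 0.0005, 0, 0, 0, 0.3]
}}

```text
t: 11.7
tool_pos: [0.4991, -0.1429, 0.0521]
orientation: [2.22, 2.222, 0.001]
force: [2.1, -1.4, 2.9]
opening: 0.0356
gripper_force: 6.0
```

```bash
python3 -c "
from h import *
st()"
```

```text
t 11.7 pos [ 0.4991 -0.1429  0.0521] th 0.06 F [ 2.1 -1.4  2.9] T [-0.269 -0.202  0.014] op 0.0356 gf 6.0 q6 -0.38
```

>>> {"name": "move_arm", "arguments": {
  "deltas": [-0.0002, 0.0005, 0, 0, 0, 0, 0.3, -0.0002, 0.0005, 0.0005, 0, 0, 0, 0.3, -0.0002, 0.0005, 0.001, 0, 0, 0, 0.3]
}}

```text
t: 12.08
tool_pos: [0.4991, -0.1429, 0.0507]
orientation: [2.22, 2.223, -0.0]
force: [0.0, 0.1, 3.1]
opening: 0.0355
gripper_force: 6.0
```

```bash
python3 -c "
from h import *
st()"
```

```text
t 12.07 pos [ 0.4991 -0.1429  0.0507] th 0.06 F [0.  0.1 3.1] T [-0.186  0.054  0.004] op 0.0355 gf 6.0 q6 -0.38
```

>>> {"name": "move_arm", "arguments": {
  "deltas": [0, 0, 0, 0, 0, 0, 0.5, 0, 0, 0, 0, 0, 0, 0.6, 0, 0, -0.02, 0, 0, 0, 0.7, 0, 0, -0.06, 0, 0, 0, 1, -0.06, 0.005, -0.06, 0, 0, 0, 1, -0.12, 0.012, -0.06, 0, 0, 0, 1, -0.141, 0.012, -0.06, 0, 0, 0, 1, -0.141, 0.012, -0.06, 0, 0, 0, 1]
}}

```text
t: 13.08
tool_pos: [0.5107, -0.2846, 0.11]
orientation: [-2.222, -2.219, 0.0]
force: [-0.4, -0.5, -0.1]
opening: 0.0925
gripper_force: 0.0
```

```bash
python3 -c "
from h import *
st()
p,d,*M=cam('top'); p2,d2,*N=cam('side'); 
P=cloud(d,*M); 
u,v=proj((.502,-.143,.066),*M).astype(int); print(u,v)
a=cv2.resize(p[v-20:v+20,u-20:u+20],(400,400),interpolation=cv2.INTER_CUBIC)
X,Y=np.hypot(P[...,0]-.502,P[...,1]+.1435)<.012,0; print('top lens z',np.percentile(P[X][:,2],[5,25,50,75,95]).round(4))
Q=cloud(d2,*N); X=(np.hypot(Q[...,0]-.5,Q[...,1]+.1435)<.02)&(Q[...,2]>.05); print('side z',np.sort(Q[X][:,2])[-12:].round(3))
u,v=proj((.5,-.143,.066),*N).astype(int)
b=cv2.resize(p2[v-20:v+20,u-20:u+20],(400,400),interpolation=cv2.INTER_CUBIC); save('c5.png',np.hstack([a,b]))"
```

```text
t 13.07 pos [ 0.5107 -0.2846  0.11  ] th -0.07 F [-0.4 -0.5 -0.1] T [-0.031  0.087 -0.007] op 0.0925 gf 0.0 q6 -0.6
306 230
top lens z [0.0762 0.0776 0.0789 0.0801 0.0825]
side z [0.078 0.078 0.078 0.078 0.078 0.078 0.078 0.079 0.079 0.08  0.08  0.08 ]
```

View pics/c5.png

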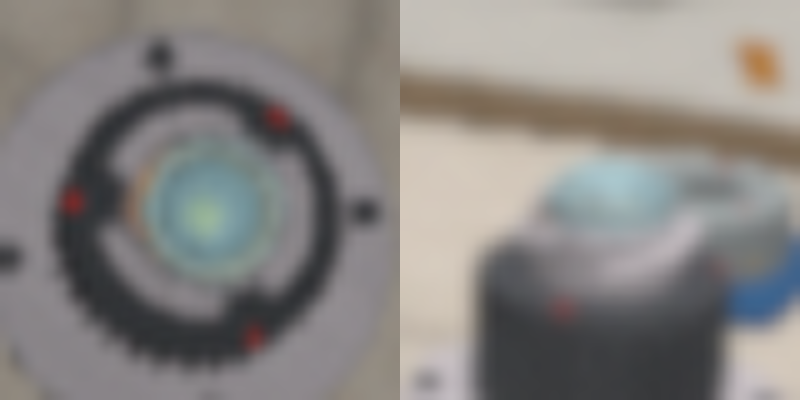

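```bash
python3 -c "
from h import *
D=[];I=[]
for i in range(8):
  p,d,*M=cam('top'); D.append(d); I.append(p.astype(float))
d=np.mean(D,0); P=cloud(d,*M); p=np.mean(I,0); np.savez('/tmp/t3',p=p,d=d)
def sel(c,a,b): r=np.hypot(P[...,0]-c[0],P[...,1]-c[1]); return P[(r>a)&(r<b)]
c=(.5019,-.1434)
print('plate',np.median(sel(c,.043,.052)[:,2]))
q=sel(c,.020,.0265);print('thread',np.percentile(q[:,2],[25,50,75,90]))
c=(.5022,-.1436)
for rmax in (.011,.013):
  q=sel(c,0,rmax); x=q[:,0]-c[0];y=q[:,1]-c[1]
  from scipy.optimize import least_squares
  f=lambda s:(s[0]+s[1]*x+s[2]*y+np.sqrt(np.clip(.0182**2-(x-s[3])**2-(y-s[4])**2,1e-9,None))-.0122-q[:,2])
  s=least_squares(lambda s:np.r_[f(s)*1000,s[3:]*1000/1.0],[.07,0,0,0,0]).x; print(len(q),s.round(4))
  print('dome radial-only', np.mean(q[:,2]-np.sqrt(.0182**2-x**2-y**2)+.0122))
# lens lateral
pp=p.astype(np.uint8); print(pp[230,292:320].tolist())
"
```

```text
plate 0.010379756708674798
thread [0.05931684 0.06253139 0.06583034 0.06707111]
58 [ 0.0749 -0.0447 -0.0305 -0.0001  0.0001]
dome radial-only 0.07486186397085864
79 [ 7.640e-02  2.025e-01  1.432e-01 -1.000e-04  1.400e-03]
dome radial-only 0.07644749561456281
[[99, 52, 53], [112, 42, 43], [75, 51, 53], [51, 53, 56], [50, 52, 55], [62, 61, 64], [97, 86, 81], [127, 110, 98], [125, 131, 125], [122, 146, 146], [108, 135, 139], [114, 143, 147], [126, 155, 153], [135, 164, 151], [140, 169, 151], [138, 167, 157], [130, 161, 162], [122, 153, 159], [116, 147, 153], [114, 139, 143], [119, 134, 130], [131, 142, 138], [130, 136, 138], [134, 131, 135], [129, 125, 128], [87, 86, 89], [55, 56, 59], [71, 71, 73]]
```

>>> {"name": "move_arm", "arguments": {
  "deltas": [0, 0, 0.06, 0, 0, 0, 1, 0, 0, 0.1, 0, 0, 0, 1, 0, 0, 0.115, 0, 0, 0, 1, 0, 0, 0.119, 0, 0, 0, 0.85, 0, 0, 0.119, 0, 0, 0, 0.6, 0, 0, 0.119, 0, 0, 0, 0.6, 0, 0, 0.119, 0, 0, 0, 0.6, 0, 0, 0.119, 0, 0, 0, 0.6],
  "squeeze": 12
}}

```text
t: 14.58
tool_pos: [0.5123, -0.2847, -0.0065]
orientation: [2.219, 2.221, 0.001]
force: [-1.0, -0.2, 6.9]
opening: 0.0629
gripper_force: 12.0
```

>>> {"name": "move_arm", "arguments": {
  "deltas": [0, 0, 0, 0, 0, 0, 0.85, 0, 0, 0, 0, 0, 0.18, 0.85, 0, 0, 0, 0, 0, 0.36, 0.85, 0, 0, 0, 0, 0, 0.54, 0.85, 0, 0, 0, 0, 0, 0.72, 0.85, 0, 0, 0, 0, 0, 0.9, 0.85, 0, 0, 0, 0, 0, 1.08, 0.85, 0, 0, 0, 0, 0, 1.26, 0.85, 0, 0, 0, 0, 0, 1.44, 0.85, 0, 0, 0, 0, 0, 1.57, 0.85, 0, 0, 0, 0, 0, 1.57, 0.75, 0, 0, 0, 0, 0, 1.57, 0.6]
}}

```text
t: 16.08
tool_pos: [0.5112, -0.2838, -0.0083]
orientation: [-3.142, -0.007, 0.0]
force: [0.2, -0.4, 0.1]
opening: 0.0645
gripper_force: 0.0
```

>>> {"name": "move_arm", "arguments": {
  "deltas": [0, 0, 0, 0, 0, 0, 0.6, 0, 0, 0, 0, 0, 0, 0.6],
  "squeeze": 30
}}

```text
t: 16.32
tool_pos: [0.5113, -0.2838, -0.0083]
orientation: [-3.142, -0.004, 0.0]
force: [-0.6, -0.4, 0.1]
opening: 0.0624
gripper_force: 30.0
```

```bash
python3 -c "
from h import *
st()"
```

```text
t 16.32 pos [ 0.5113 -0.2838 -0.0083] th -89.85 F [-0.6 -0.4  0.1] T [0.1   0.204 0.059] op 0.0624 gf 30.0 q6 0.97
```

>>> {"name": "move_arm", "arguments": {
  "deltas": [0, 0, 0, 0, 0, 0, 0.8, 0, 0, 0, 0, 0, -0.18, 0.8, 0, 0, 0, 0, 0, -0.36, 0.8, 0, 0, 0, 0, 0, -0.54, 0.8, 0, 0, 0, 0, 0, -0.72, 0.8, 0, 0, 0, 0, 0, -0.9, 0.8, 0, 0, 0, 0, 0, -1.08, 0.8, 0, 0, 0, 0, 0, -1.26, 0.8, 0, 0, 0, 0, 0, -1.44, 0.8, 0, 0, 0, 0, 0, -1.57, 0.75, 0, 0, 0, 0, 0, -1.57, 0.6, 0, 0, 0, 0, 0, -1.57, 0.6],
  "squeeze": 25
}}

```text
t: 17.82
tool_pos: [0.5114, -0.2839, -0.0082]
orientation: [2.223, 2.219, 0.0]
force: [1.2, -0.6, -0.7]
opening: 0.0626
gripper_force: 25.0
```

>>> {"name": "move_arm", "arguments": {
  "deltas": [0, 0, 0, 0, 0, 0, 0.6]
}}

```text
t: 17.95
tool_pos: [0.5113, -0.2839, -0.0083]
orientation: [2.222, 2.221, 0.0]
force: [0.2, 0.1, -0.5]
opening: 0.0624
gripper_force: 25.0
```

```bash
python3 -c "
from h import *
st()"
```

```text
t 17.95 pos [ 0.5113 -0.2839 -0.0083] th -0.04 F [ 0.2  0.1 -0.5] T [-0.068 -0.     0.043] op 0.0624 gf 25.0 q6 -0.59
```

>>> {"name": "move_arm", "arguments": {
  "deltas": [0, 0, -0.05, 0, 0, 0, 0.6, 0, 0, -0.093, 0, 0, -0.18, 0.6, 0.05, -0.004, -0.093, 0, 0, -0.36, 0.6, 0.09, -0.008, -0.093, 0, 0, -0.54, 0.6, 0.12, -0.012, -0.093, 0, 0, -0.72, 0.6, 0.138, -0.012, -0.093, 0, 0, -0.9, 0.6, 0.141, -0.012, -0.093, 0, 0, -1.08, 0.6, 0.141, -0.012, -0.093, 0, 0, -1.152, 0.6, 0.141, -0.012, -0.083, 0, 0, -1.152, 0.6, 0.141, -0.012, -0.08, 0, 0, -1.152, 0.6, 0.141, -0.012, -0.08, 0, 0, -1.152, 0.6]
}}

```text
t: 19.32
tool_pos: [0.4985, -0.1427, 0.0709]
orientation: [-0.653, -3.071, -0.0]
force: [0.0, 0.2, -2.2]
opening: 0.0624
gripper_force: 25.0
```

```bash
python3 -c "
from h import *
plan((.4993,-.1428,.06,66))
p,d,*M=cam('top'); p2,d2,*N=cam('side'); 
u,v=proj((.5,-.143,.066),*M).astype(int)
a=cv2.resize(p[v-24:v+24,u-24:u+24],(400,400),interpolation=cv2.INTER_CUBIC)
u,v=proj((.5,-.143,.066),*N).astype(int)
b=cv2.resize(p2[v-24:v+24,u-24:u+24],(400,400),interpolation=cv2.INTER_CUBIC); save('c6.png',np.hstack([a,b]))"
```

```text
t 19.32 pos [ 0.4985 -0.1427  0.0709] th 65.98 F [ 0.   0.2 -2.2] T [-0.04   0.006 -0.024] op 0.0624 gf 25.0 q6 -1.53
-> [-0.0008  0.0003  0.0109] rz -0.0004
```

View pics/c6.png

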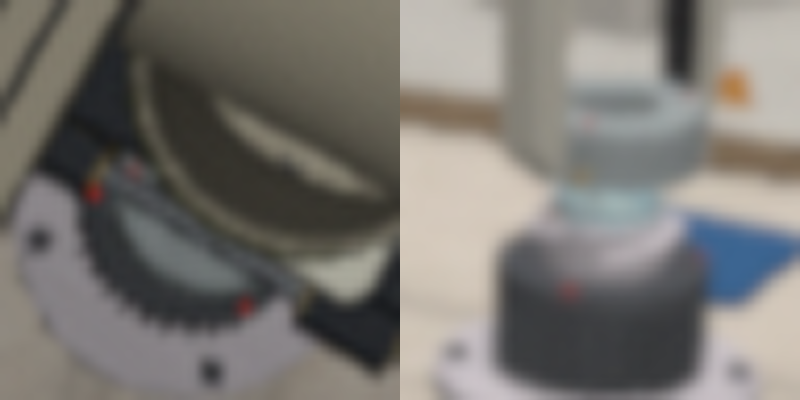

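```bash
python3 -c "
from h import *
p2,d2,*N=cam('side'); f=p2.astype(int); 
u,v=proj((.5,-.143,.066),*N).astype(int); win=np.zeros(f.shape[:2],bool); win[v-24:v+24,u-24:u+24]=1
r,g,b=f[...,0],f[...,1],f[...,2]; w=np.clip(r-(g+b)/2-8,0,None)*win
for a,c,m in blobs(w>0,1): 
  vv,uu=np.nonzero(m); ww=w[m]; print(a,((uu*ww).sum()/ww.sum()).round(2),((vv*ww).sum()/ww.sum()).round(2),ww.max(),f[vv[ww.argmax()],uu[ww.argmax()]])
c=np.array([.5019,-.1434])
for ang in (89.4,-30.6,209.4):
  e=np.array([np.cos(np.radians(ang)),np.sin(np.radians(ang))]); print(ang,'head dot',proj([*(c+.0337*e),.048],*N).round(2))
zr=.0709+.0155-.0042
for ang in (79.5,84.5,89.5,94.5,99.5):
  e=np.array([np.cos(np.radians(ang)),np.sin(np.radians(ang))]); print(ang,'ring dot',proj([*(c+.0265*e),zr+.0215],*N).round(2),'pin',proj([*(c+.0245*e),zr+.004],*N).round(2))
"
```

```text
17 279.59 171.82 0.5 [192 187 180]
1 284.0 169.0 0.5 [163 158 151]
45 291.85 172.69 1.5 [149 145 134]
218 314.88 184.77 67.0 [180 131  79]
1 315.0 169.0 0.5 [166 161 154]
3 318.0 169.0 0.5 [168 163 156]
2 321.0 169.5 1.0 [177 172 164]
3 274.33 171.0 0.5 [195 190 183]
2 286.5 170.5 0.5 [148 143 136]
1 302.0 170.0 0.5 [154 149 142]
9 320.08 174.58 1.0 [196 191 183]
494 279.74 193.11 21.0 [130 111  91]
1 296.0 175.0 0.5 [195 190 183]
3 300.0 174.67 0.5 [183 178 171]
1 303.0 175.0 0.5 [189 184 177]
7 290.91 181.18 1.0 [142 138 128]
3 290.67 185.33 0.5 [141 137 128]
2 295.0 189.14 3.0 [123 119 105]
98 318.15 209.21 10.5 [211 199 186]
7 293.92 203.37 18.5 [111  83  86]
89.4 head dot [293.71 203.05]
-30.6 head dot [289.74 195.53]
209.4 head dot [309.2 198.7]
79.5 ring dot [293.96 182.81] pin [294.02 188.68]
84.5 ring dot [294.73 182.96] pin [294.72 188.82]
89.5 ring dot [295.53 183.09] pin [295.45 188.95]
94.5 ring dot [296.36 183.2 ] pin [296.21 189.05]
99.5 ring dot [297.2  183.29] pin [296.98 189.13]
```

>>> {"name": "move_arm", "arguments": {
  "deltas": [-0.0003, 0, 0.005, 0, 0, 0, 0.6, -0.0003, 0, 0.01, 0, 0, 0, 0.6, -0.0003, 0, 0.014, 0, 0, 0, 0.6, -0.0003, 0, 0.016, 0, 0, 0, 0.6, -0.0003, 0, 0.017, 0, 0, 0, 0.6, -0.0003, 0, 0.018, 0, 0, 0, 0.6]
}}

```text
t: 20.23
tool_pos: [0.4996, -0.143, 0.0538]
orientation: [0.651, 3.073, -0.0]
force: [0.5, 0.2, -1.5]
opening: 0.0627
gripper_force: 25.0
```

```bash
python3 -c "
from h import *
st()"
```

```text
t 20.23 pos [ 0.4996 -0.143   0.0538] th 66.06 F [ 0.5  0.2 -1.5] T [-0.027 -0.039  0.004] op 0.0627 gf 25.0 q6 -1.53
```

>>> {"name": "move_arm", "arguments": {
  "deltas": [0, 0, 0.001, 0, 0, 0, 0.6, 0, 0, 0.002, 0, 0, 0, 0.6, 0, 0, 0.003, 0, 0, 0, 0.6]
}}

```text
t: 20.6
tool_pos: [0.4995, -0.143, 0.0507]
orientation: [0.652, 3.073, 0.0]
force: [0.2, -0.4, -1.8]
opening: 0.0627
gripper_force: 25.0
```

```bash
python3 -c "
from h import *
st()"
```

```text
t 20.6 pos [ 0.4995 -0.143   0.0507] th 66.06 F [ 0.2 -0.4 -1.8] T [-0.024  0.068  0.013] op 0.0627 gf 25.0 q6 -1.53
```

>>> {"name": "move_arm", "arguments": {
  "deltas": [0, 0, 0.0015, 0, 0, 0, 0.6, 0, 0, 0.003, 0, 0, 0, 0.6, 0, 0, 0.0045, 0, 0, 0, 0.6, 0, 0, 0.0055, 0, 0, 0, 0.6, 0, 0, 0.006, 0, 0, 0, 0.6]
}}

```text
t: 21.22
tool_pos: [0.4994, -0.1429, 0.0446]
orientation: [-0.651, -3.073, -0.0]
force: [-0.6, -0.1, -2.7]
opening: 0.0628
gripper_force: 25.0
```

```bash
python3 -c "
from h import *
st()"
```

```text
t 21.23 pos [ 0.4994 -0.1429  0.0446] th 66.06 F [-0.6 -0.1 -2.7] T [-0.006  0.024 -0.052] op 0.0628 gf 25.0 q6 -1.53
```

>>> {"name": "move_arm", "arguments": {
  "deltas": [0, 0, 0.0007, 0, 0, 0, 0.6, 0, 0, 0.0014, 0, 0, 0, 0.6, 0, 0, 0.0014, 0, 0, 0, 0.6]
}}

```text
t: 21.6
tool_pos: [0.4994, -0.1429, 0.0433]
orientation: [-0.651, -3.073, -0.0]
force: [0.4, 0.6, -2.1]
opening: 0.0628
gripper_force: 25.0
```

```bash
python3 -c "
from h import *
st()"
```

```text
t 21.6 pos [ 0.4994 -0.1429  0.0433] th 66.06 F [ 0.4  0.6 -2.1] T [ 0.054 -0.032  0.009] op 0.0628 gf 25.0 q6 -1.53
```

>>> {"name": "move_arm", "arguments": {
  "deltas": [0, 0, 0.0005, 0, 0, 0, 0.6, 0, 0, 0.001, 0, 0, 0, 0.6, 0, 0, 0.001, 0, 0, 0, 0.6]
}}

```text
t: 21.98
tool_pos: [0.4995, -0.143, 0.0425]
orientation: [0.651, 3.073, -0.0]
force: [-1.1, 0.2, 1.3]
opening: 0.0622
gripper_force: 25.0
```

```bash
python3 -c "
from h import *
st()"
```

```text
t 21.98 pos [ 0.4995 -0.143   0.0425] th 66.06 F [-1.1  0.2  1.3] T [ 0.051  0.19  -0.016] op 0.0622 gf 25.0 q6 -1.53
```

>>> {"name": "move_arm", "arguments": {
  "deltas": [0, 0, 0, 0, 0, 0.1, 0.6, 0, 0, 0, 0, 0, 0.2, 0.6, 0, 0, 0, 0, 0, 0.3, 0.6, 0, 0, 0, 0, 0, 0.4, 0.6, 0, 0, 0, 0, 0, 0.45, 0.6]
}}

```text
t: 22.6
tool_pos: [0.4997, -0.1431, 0.0426]
orientation: [1.324, 2.848, -0.0]
force: [0.8, 0.3, 1.0]
opening: 0.0626
gripper_force: 25.0
```

```bash
cat >> h.py <<'E'
def rd(n=3):
    L=[]
    for i in range(n):
        s=robot.read_state(); L.append(np.r_[s['force'],s['wrist_torque'][2]])
        if i<n-1: robot.read_camera('top')
    st(); print('F,Tz',[l.round(3).tolist() for l in L],'mean',np.mean(L,0).round(3))
E
python3 -c "
from h import *
rd()"
```

```text
t 22.7 pos [ 0.4998 -0.1431  0.0426] th 40.24 F [ 0.1 -0.3  0.3] T [-0.074 -0.041  0.008] op 0.0627 gf 25.0 q6 -1.08
F,Tz [[0.774, 0.328, 0.951, 0.021], [-0.123, -0.219, 0.798, 0.032], [0.116, -0.255, 0.299, 0.008]] mean [ 0.256 -0.048  0.682  0.02 ]
```

>>> {"name": "move_arm", "arguments": {
  "deltas": [0, 0, 0, 0, 0, 0.03, 0.6, 0, 0, 0, 0, 0, 0.06, 0.6, 0, 0, 0.0001, 0, 0, 0.09, 0.6, 0, 0, 0.0002, 0, 0, 0.12, 0.6]
}}

```text
t: 23.2
tool_pos: [0.4995, -0.143, 0.0422]
orientation: [1.492, 2.765, 0.0]
force: [0.6, 0.3, 0.4]
opening: 0.0626
gripper_force: 25.0
```

```bash
python3 -c "
from h import *
rd()"
```

```text
t 23.3 pos [ 0.4995 -0.143   0.0422] th 33.34 F [0.2 0.5 1.9] T [-0.13  -0.069 -0.008] op 0.0622 gf 25.0 q6 -0.96
F,Tz [[0.581, 0.267, 0.425, 0.024], [-0.15, -1.171, 0.677, 0.023], [0.236, 0.458, 1.882, -0.008]] mean [ 0.222 -0.149  0.994  0.013]
```

>>> {"name": "move_arm", "arguments": {
  "deltas": [0, 0, 0.0001, 0, 0, 0.03, 0.6, 0, 0, 0.0002, 0, 0, 0.06, 0.6, 0, 0, 0.0004, 0, 0, 0.09, 0.6, 0, 0, 0.0005, 0, 0, 0.12, 0.6]
}}

```text
t: 23.8
tool_pos: [0.4994, -0.143, 0.0416]
orientation: [-1.655, -2.67, 0.0]
force: [-0.3, 0.1, 0.5]
opening: 0.0623
gripper_force: 25.0
```

```bash
python3 -c "
from h import *
rd()"
```

```text
t 23.9 pos [ 0.4994 -0.1429  0.0416] th 26.46 F [1.1 0.9 1.2] T [-0.084 -0.015 -0.011] op 0.0628 gf 25.0 q6 -0.84
F,Tz [[-0.346, 0.077, 0.454, 0.029], [0.611, -0.156, 1.101, 0.017], [1.082, 0.861, 1.245, -0.011]] mean [0.449 0.261 0.933 0.012]
```

>>> {"name": "move_arm", "arguments": {
  "deltas": [0, 0, 0.0001, 0, 0, 0.03, 0.6, 0, 0, 0.0003, 0, 0, 0.06, 0.6, 0, 0, 0.0004, 0, 0, 0.09, 0.6, 0, 0, 0.0006, 0, 0, 0.12, 0.6]
}}

```text
t: 24.4
tool_pos: [0.4994, -0.143, 0.041]
orientation: [-1.812, -2.566, -0.0]
force: [-0.2, -0.8, 1.2]
opening: 0.0627
gripper_force: 25.0
```

```bash
python3 -c "
from h import *
rd()"
```

```text
t 24.5 pos [ 0.4994 -0.143   0.041 ] th 19.58 F [ 1.  -0.4  1.6] T [-0.041 -0.06  -0.025] op 0.0625 gf 25.0 q6 -0.72
F,Tz [[-0.176, -0.833, 1.185, -0.031], [0.349, 0.281, 0.789, 0.012], [1.046, -0.418, 1.623, -0.025]] mean [ 0.406 -0.323  1.199 -0.015]
```

>>> {"name": "move_arm", "arguments": {
  "deltas": [0, 0, 0.0001, 0, 0, 0.03, 0.6, 0, 0, 0.0002, 0, 0, 0.06, 0.6, 0, 0, 0.0003, 0, 0, 0.09, 0.6, 0, 0, 0.0005, 0, 0, 0.12, 0.6]
}}

```text
t: 25.0
tool_pos: [0.4995, -0.143, 0.0406]
orientation: [1.963, 2.453, 0.0]
force: [0.9, 0.1, 1.5]
opening: 0.0627
gripper_force: 25.0
```

```bash
python3 -c "
from h import *
rd()"
```

```text
t 25.1 pos [ 0.4995 -0.1429  0.0405] th 12.71 F [ 0.9  0.1 -0. ] T [-0.063 -0.166  0.048] op 0.0628 gf 25.0 q6 -0.6
F,Tz [[0.911, 0.109, 1.513, 0.118], [0.09, 0.422, 0.257, 0.066], [0.908, 0.075, -0.02, 0.048]] mean [0.636 0.202 0.583 0.077]
```

>>> {"name": "move_arm", "arguments": {
  "deltas": [0, 0, 0.00015, 0, 0, 0.03, 0.6, 0, 0, 0.0003, 0, 0, 0.06, 0.6]
}}

```text
t: 25.35
tool_pos: [0.4995, -0.143, 0.0404]
orientation: [2.035, 2.393, 0.0]
force: [0.3, 0.5, 2.7]
opening: 0.0625
gripper_force: 25.0
```

```bash
python3 -c "
from h import *
rd()"
```

```text
t 25.45 pos [ 0.4995 -0.143   0.0404] th 9.26 F [0.5 0.3 1.3] T [-0.012 -0.043 -0.018] op 0.0625 gf 25.0 q6 -0.54
F,Tz [[0.335, 0.495, 2.713, 0.134], [0.308, 1.245, 2.652, 0.116], [0.519, 0.263, 1.333, -0.018]] mean [0.387 0.668 2.233 0.077]
```

>>> {"name": "move_arm", "arguments": {
  "deltas": [0, 0, 0.0001, 0, 0, 0.025, 0.6, 0, 0, 0.0002, 0, 0, 0.05, 0.6]
}}

```text
t: 25.7
tool_pos: [0.4996, -0.143, 0.0402]
orientation: [2.094, 2.341, 0.0]
force: [1.0, -0.2, 1.2]
opening: 0.0626
gripper_force: 25.0
```

```bash
python3 -c "
from h import *
rd()"
```

```text
t 25.8 pos [ 0.4995 -0.143   0.0401] th 6.42 F [0.4 0.5 3.5] T [-0.029 -0.031  0.064] op 0.0624 gf 25.0 q6 -0.49
F,Tz [[0.982, -0.207, 1.163, 0.297], [0.799, 0.425, 3.077, 0.145], [0.447, 0.489, 3.506, 0.064]] mean [0.743 0.236 2.582 0.169]
```

>>> {"name": "move_arm", "arguments": {
  "deltas": [0, 0, 0, 0, 0, 0, 0.75, 0, 0, 0, 0, 0, 0, 0.85, 0, 0, 0, 0, 0, 0, 0.85, 0, 0, -0.01, 0, 0, 0, 0.85, 0, 0, -0.04, 0, 0, 0, 0.85, 0, 0, -0.08, 0, 0, 0, 0.85, -0.06, 0, -0.08, 0, 0, 0, 0.85, -0.12, 0, -0.08, 0, 0, 0, 0.85, -0.16, 0, -0.08, 0, 0, 0, 0.85, -0.16, 0, -0.08, 0, 0, 0, 0.85]
}}

```text
t: 27.05
tool_pos: [0.5173, -0.3048, 0.1207]
orientation: [2.096, 2.339, -0.001]
force: [0.6, -0.4, 0.4]
opening: 0.0791
gripper_force: 0.0
```

```bash
python3 -c "
from h import *
st()
p,d,*M=cam('top'); p2,d2,*N=cam('side'); 
P=cloud(d,*M); X=np.hypot(P[...,0]-.502,P[...,1]+.1435); X=(X>.018)&(X<.028); print('ring top z',np.percentile(P[X][:,2],[25,50,75]).round(4))
u,v=proj((.502,-.143,.066),*M).astype(int)
a=cv2.resize(p[v-24:v+24,u-24:u+24],(400,400),interpolation=cv2.INTER_CUBIC)
f=p.astype(float)[v-24:v+24,u-24:u+24]; w=f[...,0]-f[...,1:].mean(-1)
q=np.array([[ray(i,j,.072,*M)[:2] for i in range(u-24,u+24)] for j in range(v-24,v+24)])-[.502,-.1434]
r=np.hypot(q[...,0],q[...,1]); an=np.arctan2(q[...,1],q[...,0]); w=np.clip(w-12,0,None)*(r>.021)*(r<.029)
print('yaw mod 120',np.degrees(np.angle((w*np.exp(3j*an)).sum()))/3, abs((w*np.exp(3j*an)).sum())/w.sum())
u,v=proj((.5,-.143,.066),*N).astype(int)
b=cv2.resize(p2[v-24:v+24,u-24:u+24],(400,400),interpolation=cv2.INTER_CUBIC); save('c7.png',np.hstack([a,b]))"
```

```text
t 27.05 pos [ 0.5173 -0.3048  0.1207] th 6.29 F [ 0.6 -0.4  0.4] T [-0.067  0.129  0.046] op 0.0791 gf 0.0 q6 -0.73
ring top z [0.0729 0.0744 0.076 ]
yaw mod 120 29.846258555198315 0.9896139866048199
```

View pics/c7.png

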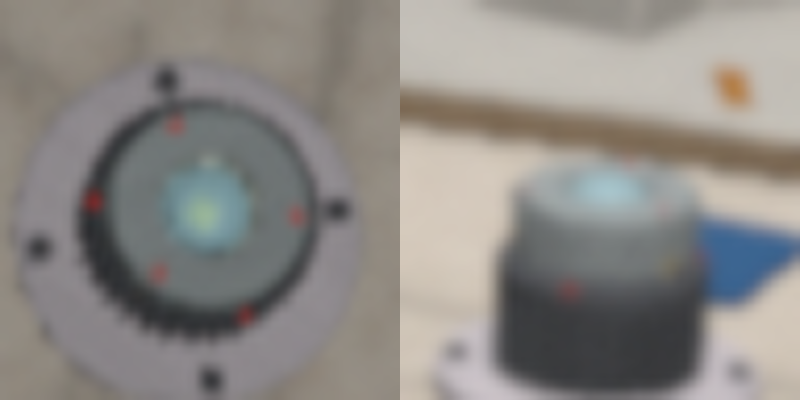

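```bash
python3 -c "
from plant import robot
print(robot.close_job())"
```

```text
the job is handed in; nothing more can be done
None
```

I put the lens in the cell, set the ring over it and screwed it about 1.04 rad clockwise from mid-gap. I estimate the clamping from the turning torque at 13–23 N, against the 12–25 N called snug. I then released the ring and handed the job in at about 27 s of the 54 s; no verdict came back.

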